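Snap a hinge dowel into the marking jig and slide it home against the stop

ROBOT

A 6-joint arm with a two-finger parallel gripper is mounted at the origin on the work surface. World frame = base frame: x ahead of the robot, y to its left, z up, the work surface at z = 0. Lengths are in mm, angles in degrees, forces in N, time in s.
With the tool pointing down it reaches from about 300 to 750 mm from the base axis. Payload 8.5 kg.
Tool frame: the origin (TCP) lies at the very end of the fingers, on their centre line; the grasp point (between the pads) lies r.pinch_z behind it (r.pinch_z is the distance from the TCP to the grasp point, in mm); y points along the fingers, x is the direction in which the jaws open and shut, and the axes are right-handed (so a half turn about y gives the same grasp; the last joint's range is limited). The gripper opens to 85 mm and grips with 20 to 120 N. Pads are 22 mm wide; open, the fingers measure 114 mm over their backs; the gripper's body (76 mm by 85 mm) begins 54 mm behind the grasp point. The pads swing forward as they close: fully open they stand 13 mm farther back than shut.
Start: joints at [64.956, 21.807, 74.336, -0, 83.858, -12.336], TCP at [120.985, 536.51, 231.322] pointing down, gripper open.
Joint ranges: [-178.18, 178.18], [-50.72, 133.34], [12.68, 142.11], [-81.47, 261.47], [9.98, 163.14], [-165.26, 165.26]. Speed limits (degrees/s): [136.94, 136.94, 180, 180, 180, 180].

INTERFACE

Orientations are given as a 3x3 rotation matrix whose columns are the frame's x, y, z axes.
In Python, from rig import r, viewer, close_job gives the robot as it stands.
- The arm moves only by the tool move_arm, never from a script. Its argument "increments" is text: rows parted by semicolons, each of 5 numbers parted by spaces: the shift along the world's x, y, z in m, then the turn about the world's z in rad, then the opening, from 0 (shut) to 1 (fully open). A call has 1 to 8 rows; each row shifts and turns the commanded pose from where the row before left it; what a row does not reach is not made up. A row lasts 1/12 s, in which the tool goes at most 41.7 mm and 7.16 degrees, less where a joint would pass 70% of its speed; a pose out of reach is approached as far as the arm can. A call is refused whole if a number of a shift passes 0.0417 or a number of a turn 0.125, either way. A call with a gripper value outside its range is refused whole. The fingers move at their own pace and stop on an object; "force" is the grip in N (left out, the last holds). Time passes only in rows, so rows that do not move let the fingers close. It gives the time, the measured TCP pose, the force and the opening at its end, in the units of the state.
- r.get_state(): the state, without advancing time (a new reading comes with each control period).
- viewer.snapshot(name): name is "side" or "top" or "wrist"; returns the picture (420x560x3 uint8, red, green, blue); there is no depth.
- viewer.camera_model(name): a dict with "intrinsics" (3x3 intrinsics, pixels), "R" (3x3) and "t" (3): a world point X has camera coordinates R X + t. Camera axes: x right, y down, z forward; pixel columns grow to the right and rows downward; lengths in mm; the calibration is good to about 2 mm. The wrist camera is an equidistant fisheye: a pixel r from the principal point sees the ray r / f radians off the axis. A picture is of the moment at which its call begins: read the wrist's pose just before it. camera_model takes no time and is no camera call; for the wrist camera it gives the pose at the moment of the call.
- close_job(): hands the job in, once; it reports no verdict.
The state is a dict: "time_s": time; "qpos": joint angles; "qvel": joint speeds; "joint_torque": joint torques, N m; "position": TCP position; "eef_rot": TCP orientation; "force": force on the tool from outside, world axes, zero at the start; "torque": the same for the moment, N m; "gripper_width": finger opening in mm.
Only numpy, scipy, OpenCV 4.12 (cv2) and the standard library are available. Lean on these libraries where they do the work, as an engineer would, in place of code of your own. Each camera call takes 0.05 s, during which the arm holds its last target. There are 200 camera calls.

TASK

Take the mahogany dowel off its wooden rest and press it down sideways into both spring clips of the marking jig, fully home in each but still short of the end stop. Then slide it lengthwise through the clips until it has pushed the stop's spring pin right in and you feel it butt firmly against the solid block, without ramming the stop or forcing the clips, and let go so that it stays there. Leave the other things on the bench alone.

Things in the scene. Friction and masses are not known exactly. Their poses are not given: they have to be found in the camera images.
- dowel_mid (a point): Centre of the loose dowel: plain mahogany cylinder, 24 mm diameter, 200 mm long, about 60 g, ends alike; x is its long axis (either way round). It starts level in two V notches of a pale wooden rest, axis 45 mm above the bench. Notch blocks are 20 mm wide, centred 140 mm apart; between them it is free down to a plank 12 mm thick. Its centre is up to 8 mm from the rest's middle lengthwise.
- dowel: The same dowel as a body; its origin is the dowel's centre and x its long axis.
- seat (a point): Fixed point of the jig: axis of a seated dowel, midway between the two clips, 58 mm above the bench. x runs along the clips towards the end stop, z up. Clips are centred 65 mm before and behind it, each 14 mm long; between them 110 mm are free along x, down to the base plate. Snapped in with its centre 10 to 25 mm before this point, the dowel sits in both clips clear of the stop.
- jig: Marking jig fixed to the bench: aluminium plate 250 x 70 x 8 mm, two pedestals, each with a C-shaped steel spring clip open upward, and the end stop. Origin on the bench, 58 mm under seat, same axes. A seated dowel rests on a hard rib in each clip and slides lengthwise against roughly 4 to 15 N of friction, more if it is pulled sideways or pressed down.
- sander: Bystander: yellow battery sander, round pad 125 mm across, 118 mm high, black battery at one side; origin under the pad's centre.
- tape: Bystander: green plastic tape measure 72 x 36 x 66 mm; origin under its centre.
- spade_bit: Bystander: steel spade bit 160 mm long, blade 25 mm wide, lying flat; origin near its middle.
- clip_far (a point): Mid-point of the clip beside the end stop, on the seated dowel's axis; axes as the seat. Two sprung jaws: flare tips 17 mm above this point and 35 mm apart, neck 7 mm above it and narrower than the dowel. A centred dowel meets the lips with its axis about 15 mm above this point; both clips together take roughly 10 to 20 N to pass, then it drops home.
- clip_near (a point): Mid-point of the other clip, on the seated dowel's axis; axes as the seat. Two sprung jaws: flare tips 17 mm above this point and 35 mm apart, neck 7 mm above it and narrower than the dowel. A centred dowel meets the lips with its axis about 15 mm above this point; both clips together take roughly 10 to 20 N to pass, then it drops home.
- ribs: The two hard steel ribs on which a seated dowel rests, one under each clip, tops 46 mm above the bench; origin and axes as the jig's. The clips themselves press a seated dowel on them with about 6 N, a sudden drop home or a push adds to it; over 50 N is forcing it.
- stop_post: Fixed post of the end stop (10 x 36 x 66 mm; origin at its foot, 140 mm along x from the jig's origin). A screw through it carries the stop block (12 x 34 x 60 mm, rigid), locked at another setting each time: its face is 100 to 114 mm along x from seat, so a dowel fully home has its centre 0 to 14 mm beyond seat. Over 30 N on the stop is ramming.
- pin (a joint): Spring pin, 10 mm thick brass, in the stop block's face on the dowel's axis. 0 = fully out, standing 4 mm proud of the face; grows in m as it is pressed; about 0.004 when the dowel's end is flat on the face. It pushes back with only 1 to 1.5 N, less than the clips' friction.
Not all that is in view belongs to the job. What is shaped like the dowel but purple or yellow is not meant.

How it is judged:
By the outcome, as a careful person would: the job done as asked, in the order asked, and still so for the second after the job is handed in, with the robot touching nothing.
It also fails if it takes over 51 s, if anything falls off the work surface, if the arm or the gripper's body presses on something with over 40 N, if the wrist force passes 120 N, or if a joint passes its speed limit or range.

## Working session

There is one attempt and no reset: what is moved stays moved. The work goes in short steps, Python scripts to look and compute and a tool call to move; the robot and the scene stay as the last step left them, time stands still between calls to the robot, and variables do not carry over. Pictures are saved under pics/ and viewed, about 8 in all and at most 12, crops included, and the job is handed in when it is done.

Besides the shell and the picture viewer there is one more tool, called as name(argument=value, ...), one argument or row to a line, values as JSON. move_arm: Moves the arm, as the interface text tells. Its arguments: {"type":"object","properties":{"increments":{"type":"string"},"force":{"type":"number"}},"required":["increments"]}

```bash
mkdir -p pics; python3 - <<'E'
from rig import r, viewer
import cv2
for n in ["top","side"]:
    cv2.imwrite(f"pics/{n}0.png",viewer.snapshot(n)[:,:,::-1])
    m=viewer.camera_model(n);print(n,m)
print(r.get_state(),r.pinch_z)
E
```

```text
top {'intrinsics': array([[438.56861356,   0.        , 271.83395724],
       [  0.        , 438.56861356, 214.54071026],
       [  0.        ,   0.        ,   1.        ]]), 'R': array([[-0.00713603, -0.99988647, -0.01327096],
       [-0.99232181,  0.00871954, -0.12337503],
       [ 0.12347674,  0.01228866, -0.99227138]]), 't': array([  27.91592084,  512.39033967, 1487.65618041])}
side {'intrinsics': array([[449.28213746,   0.        , 281.94852331],
       [  0.        , 449.28213746, 205.80895533],
       [  0.        ,   0.        ,   1.        ]]), 'R': array([[ 0.86292653, -0.50492767, -0.02014581],
       [-0.4004309 , -0.65893487, -0.63675736],
       [ 0.30824164,  0.55754182, -0.77080102]]), 't': array([-436.41359435,  264.8766444 , 1161.49355134])}
{'time_s': 0.1, 'qpos': array([ 6.49560421e+01,  2.18373223e+01,  7.43782351e+01,  7.75712662e-04,
        8.38561989e+01, -1.23352964e+01]), 'qvel': array([-0.0575001 , -0.03262359, -0.1058686 , -0.03032854, -0.12315461,
        0.02152052]), 'joint_torque': array([ 4.71832391e-03, -4.49218512e+01, -2.31655097e+01, -1.00004522e-04,
        3.71714530e-03, -2.37695559e-05]), 'position': array([120.88436291, 536.29921237, 230.78451281]), 'eef_rot': array([[ 2.19994766e-01, -5.42345654e-04, -9.75500901e-01],
       [ 9.75500289e-01, -1.12893909e-03,  2.19995255e-01],
       [-1.22059457e-03, -9.99999216e-01,  2.80697652e-04]]), 'force': array([-0.5531102 , -0.19670792, -0.49599614]), 'torque': array([-0.01480065, -0.05144023, -0.05787221]), 'gripper_width': 85.18554421347673} 18.700000000000003
```

View pics/top0.png

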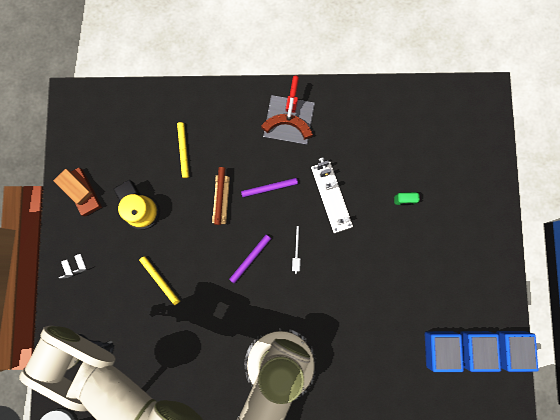

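View pics/side0.png

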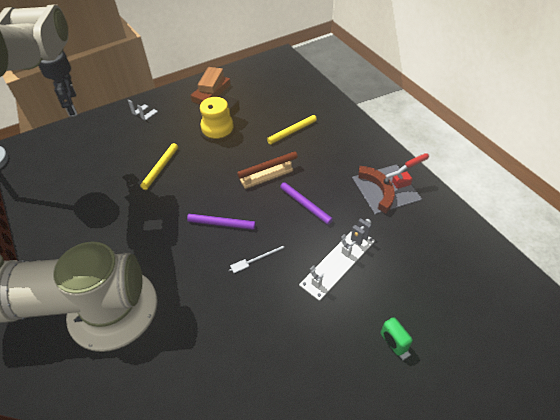

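The top view shows the dowel on its rest at about (220,195). The jig runs from (347,228) to (318,160), with the stop at the upper end. Next I'll measure both.

```bash
cat > h.py <<'E'
import numpy as np, cv2
from rig import r, viewer
def ray(m,u,v,fish=False):
    K=m["intrinsics"];a=(u-K[0,2])/K[0,0];b=(v-K[1,2])/K[1,1]
    if fish:
        t=np.hypot(a,b);s=np.sin(t)/t if t>1e-9 else 1;d=np.array([a*s,b*s,np.cos(t)])
    else: d=np.array([a,b,1.])
    return -m["R"].T@m["t"], m["R"].T@d
def onz(m,u,v,z,fish=False):
    c,d=ray(m,u,v,fish);return c+d*(z-c[2])/d[2]
def proj(m,X,fish=False):
    p=m["R"]@np.asarray(X,float)+m["t"];K=m["intrinsics"]
    if fish:
        h=np.hypot(p[0],p[1]);t=np.arctan2(h,p[2]);q=p[:2]/h*t
    else:q=p[:2]/p[2]
    return K[0,0]*q[0]+K[0,2],K[1,1]*q[1]+K[1,2]
def big(mask):
    c=max(cv2.findContours(mask.astype(np.uint8),cv2.RETR_EXTERNAL,cv2.CHAIN_APPROX_NONE)[0],key=cv2.contourArea);return c
E
python3 - <<'E'
from h import *
for n,(x0,y0,x1,y1) in {"top":(205,155,240,235),"side":(225,145,305,190)}.items():
    im=cv2.imread(f"pics/{n}0.png");m=viewer.camera_model(n)
    h=cv2.cvtColor(im,cv2.COLOR_BGR2HSV);k=np.zeros(h.shape[:2],bool)
    k[y0:y1,x0:x1]=True
    k&=((h[...,0]<12)&(h[...,1]>130)&(h[...,2]>45))
    c=big(k);R=cv2.minAreaRect(c);print(n,R)
    b=cv2.boxPoints(R);b=b[np.argsort(b[:,1] if n=="top" else b[:,0])]
    for e in (b[:2].mean(0),b[2:].mean(0)):print(e,onz(m,*e,45 if n=="top" else 48))
im=cv2.imread("pics/top0.png");m=viewer.camera_model("top")
h=cv2.cvtColor(im,cv2.COLOR_BGR2HSV);k=(h[...,1]<60)&(h[...,2]>120);k2=np.zeros_like(k);k2[150:240,305:360]=k[150:240,305:360]
c=big(k2);R=cv2.minAreaRect(c);print(R)
for p in cv2.boxPoints(R):print(p,onz(m,*p,8))
a=cv2.resize(im[150:240,300:365],None,fx=6,fy=6,interpolation=2)
s=cv2.imread("pics/side0.png");b=cv2.resize(s[215:305,295:380],None,fx=4.5,fy=6,interpolation=2)
cv2.imwrite("pics/c1.png",np.hstack([a,b]))
E
```

```text
top ((219.2598419189453, 195.55734252929688), (6.660303592681885, 57.51567077636719), 4.3160271644592285)
[221.42409 166.88106] [679.99016053 198.28121617  45.        ]
[217.0956  224.23363] [479.10618592 211.73559168  45.        ]
side ((267.2146301269531, 164.20501708984375), (6.950360298156738, 61.75684356689453), 70.25315856933594)
[238.15202 174.63776] [474.74074774 213.43178551  48.        ]
[296.27722 153.77228] [676.27444347 198.35799858  48.        ]
((330.66156005859375, 194.16842651367188), (75.3364486694336, 20.57001304626465), 70.97439575195312)
[308.6589  161.91072] [ 703.69809666 -108.65425974    8.        ]
[328.10526 155.2051 ] [ 727.48566115 -178.50365776    8.        ]
[352.6642  226.42613] [ 471.17596264 -258.43828821    8.        ]
[333.21786 233.13176] [ 448.21587411 -189.93737368    8.        ]
```

View pics/c1.png

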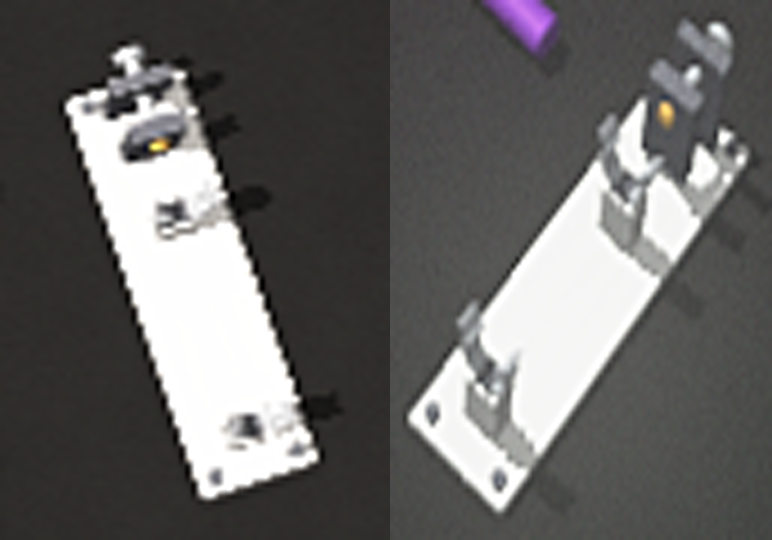

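The crop shows the two clips at about (341,221) and (330,185) in the top view, with the stop (orange pin) at the far +x end. The dowel is about 201 mm long, centred near (578,206) with yaw −3.8°. The jig's yaw is about 17.5°. I'm moving over the dowel now.

move_arm(
  increments="0.032 -0.023 0 0.02 1;0.032 -0.023 0 0.02 1;0.032 -0.023 0 0.02 1;0.032 -0.023 0 0.02 1;0.032 -0.023 0 0.02 1;0.032 -0.023 0 0.02 1;0.032 -0.023 0 0.02 1;0.032 -0.023 0 0.015 1",
  force=40,
)

```text
time_s: 0.77
position: [378.2, 351.0, 231.2]
eef_rot: [[0.066, -0.0, -0.998], [0.998, -0.0, 0.066], [-0.0, -1.0, 0.0]]
force: [0.7, 0.0, -0.2]
gripper_width: 85.3
```

move_arm(
  increments="0.032 -0.023 0 0 1;0.032 -0.023 0 0 1;0.032 -0.023 0 0 1;0.032 -0.023 0 0 1;0.032 -0.023 0 0 1;0.032 -0.023 0 0 1;0.009 -0.008 0 0 1;0 0 0 0 1",
)

```text
time_s: 1.43
position: [579.8, 204.2, 230.0]
eef_rot: [[0.07, -0.001, -0.998], [0.998, -0.001, 0.07], [-0.001, -1.0, 0.001]]
force: [0.3, -0.5, 0.3]
gripper_width: 85.4
```

```bash
python3 - <<'E'
from h import *
s=r.get_state();print(s["time_s"],s["position"],s["eef_rot"],s["qvel"].round(2))
m=viewer.camera_model("wrist");im=viewer.snapshot("wrist")[:,:,::-1];cv2.imwrite("pics/w1.png",im)
np.savez("w1.npz",**m);print(m)
E
```

```text
1.4333 [579.83875388 204.15818661 230.01707875] [[ 7.04309432e-02 -1.30670137e-03 -9.97515802e-01]
 [ 9.97516449e-01 -5.54783496e-04  7.04317156e-02]
 [-6.45438523e-04 -9.99998992e-01  1.26438218e-03]] [ 3.62 -2.31  3.08  0.77 -0.3   1.86]
{'intrinsics': array([[325.1922621 ,   0.        , 277.64652893],
       [  0.        , 325.1922621 , 206.15686682],
       [  0.        ,   0.        ,   1.        ]]), 'R': array([[ 7.01914183e-02,  9.97533181e-01,  8.47558302e-04],
       [ 9.53546849e-01, -6.73457960e-02,  2.93620421e-01],
       [ 2.92953192e-01, -1.98014472e-02, -9.55921718e-01]]), 't': array([-244.51303648, -576.51794038,  212.21877962])}
```

View pics/w1.png

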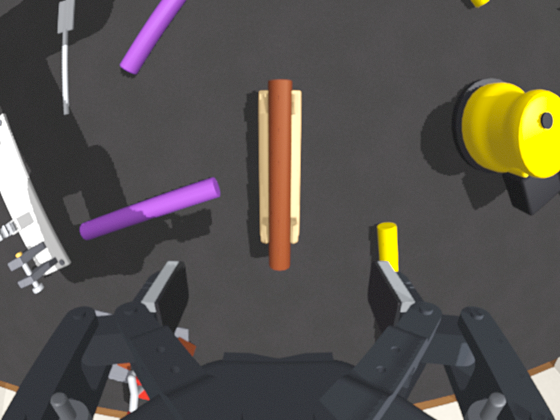

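The wrist view shows the dowel from (280,80) to (280,270) between the notch blocks. I'll cast the ends and the centre line onto z=45.

```bash
cat >> h.py <<'E'
def dowel(im,m,z,box,fish=True):
    """centre-line of the mahogany dowel inside a pixel box, cast onto height z"""
    h=cv2.cvtColor(im,cv2.COLOR_BGR2HSV);k=np.zeros(h.shape[:2],bool);x0,y0,x1,y1=box
    k[y0:y1,x0:x1]=True;k&=(h[...,0]<12)&(h[...,1]>130)&(h[...,2]>45)
    c=big(k).reshape(-1,2);P=np.array([onz(m,u,v,z,fish)[:2] for u,v in c],np.float32)
    R=cv2.minAreaRect(P);b=cv2.boxPoints(R);e=b[1]-b[0],b[2]-b[1];L=max(e,key=np.linalg.norm);L=L if L[0]>0 else -L
    return np.array(R[0]),sorted(R[1]),np.degrees(np.arctan2(L[1],L[0])),c
E
python3 - <<'E'
from h import *
im=cv2.imread("pics/w1.png");m=dict(np.load("w1.npz"))
for z in (45,54):print(z,dowel(im,m,z,(225,60,325,290))[:3])
s=r.get_state();print(s["position"],np.degrees(np.arctan2(s["eef_rot"][1,0],s["eef_rot"][0,0])))
E
```

```text
45 (array([578.10955811, 206.17199707]), [22.491771697998047, 206.03346252441406], np.float32(-4.1308346))
54 (array([576.09210205, 206.25764465]), [21.87337875366211, 200.36886596679688], np.float32(-4.1308346))
[578.28209907 205.72614428 230.39740572] 86.06240775757006
```

move_arm(
  increments="-0.001 0.0005 -0.04 -0.003 1;0 0 -0.04 0 1;0 0 -0.04 0 1;0 0 -0.04 0 1;0 0 -0.026 0 1;0 0 -0.014 0 1;0 0 -0.004 0 1;0 0 0 0 1",
  force=60,
)

```text
time_s: 2.15
position: [575.8, 208.1, 27.0]
eef_rot: [[0.068, -0.002, -0.998], [0.998, -0.0, 0.068], [-0.0, -1.0, 0.002]]
force: [-0.5, 0.1, 0.9]
gripper_width: 85.2
```

move_arm(
  increments="0 0 0 0 0.5;0 0 0 0 0.3;0 0 0 0 0.1;0 0 0 0 0;0 0 0 0 0;0 0 0 0 0;0 0 0 0 0;0 0 0 0 0",
)

```text
time_s: 2.82
position: [577.3, 205.8, 28.3]
eef_rot: [[0.07, 0.001, -0.998], [0.998, -0.002, 0.07], [-0.002, -1.0, -0.001]]
force: [-2.3, -6.8, 6.7]
gripper_width: 22.3
```

move_arm(
  increments="0 0 0.02 0 0;0 0 0.035 0 0;0 0 0.04 0 0;0 0 0.04 0 0;0 -0.035 0 0.05 0;0 -0.039 0 0.05 0;0 -0.039 0 0.05 0;0 -0.039 0 0.05 0",
)

```text
time_s: 3.48
position: [576.6, 53.6, 162.7]
eef_rot: [[-0.133, 0.0, -0.991], [0.991, -0.0, -0.133], [-0.0, -1.0, -0.0]]
force: [0.8, 0.3, -0.7]
gripper_width: 22.4
```

move_arm(
  increments="0 -0.039 0 0.05 0;0 -0.039 0 0.05 0;0 -0.039 0 0.05 0;0 -0.025 0 0.027 0;0 -0.01 0 0 0;0 0 0 0 0;0 0 0 0 0;0 0 0 0 0",
)

```text
time_s: 4.15
position: [576.9, -95.5, 162.4]
eef_rot: [[-0.303, -0.0, -0.953], [0.953, 0.0, -0.303], [0.001, -1.0, 0.0]]
force: [0.5, -0.0, -1.1]
gripper_width: 22.6
```

```bash
python3 - <<'E'
from h import *
s=r.get_state();print(s["time_s"],s["position"],np.degrees(np.arctan2(s["eef_rot"][1,0],s["eef_rot"][0,0])),s["force"],s["gripper_width"])
m=viewer.camera_model("wrist");im=viewer.snapshot("wrist")[:,:,::-1];cv2.imwrite("pics/w2.png",im)
np.savez("w2.npz",**m)
E
```

```text
4.15 [576.94452629 -95.49171867 162.3525883 ] 107.65268261878019 [ 0.50803671 -0.03144917 -1.14276022] 22.556850174590014
```

View pics/w2.png

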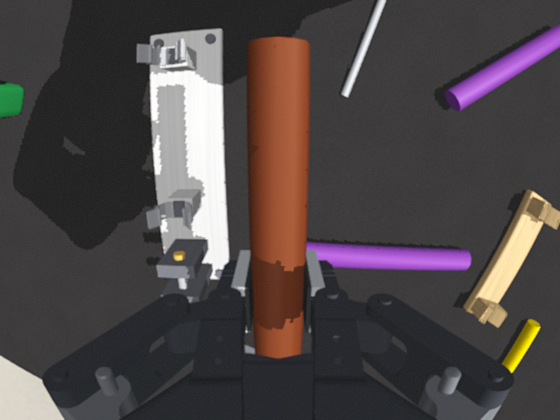

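The held dowel runs from (278,40) to (277,355). The jig is at left: plate near edge (152,37)–(222,30), clips at about (175,55) and (180,205), pin at (179,257). I'll zoom in to get the clip features.

```bash
python3 - <<'E'
from h import *
im=cv2.imread("pics/w2.png")
a=cv2.resize(im[20:100,130:240],None,fx=5,fy=5,interpolation=2);b=cv2.resize(im[180:300,130:240],None,fx=5,fy=5,interpolation=2)
o=np.zeros((600,800,3),np.uint8);a=cv2.resize(im[20:80,135:235],None,fx=4,fy=4,interpolation=2);b=cv2.resize(im[180:300,135:235],None,fx=4,fy=4,interpolation=2)
o[:240,:400]=a;o[:480,400:]=b
cv2.imwrite("pics/c2.png",o)
E
```

```text
(no output)
```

View pics/c2.png

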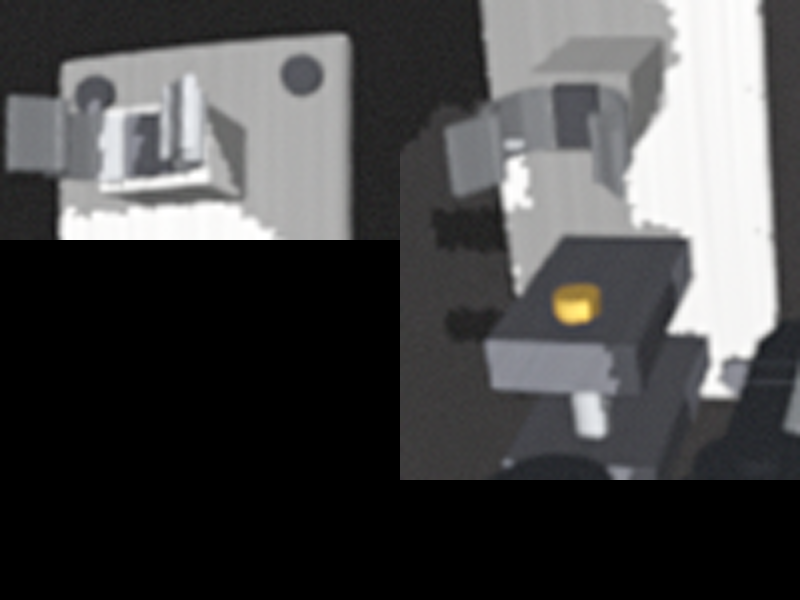

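The crop shows both ribs (dark squares), the left flare tips, the stop block's front face and the pin tip at about (179,254). I'll cast these at their known heights.

```bash
python3 - <<'E'
from h import *
m=dict(np.load("w2.npz"));im=cv2.imread("pics/w2.png")
A=lambda x,y:(135+x/4,20+y/4);B=lambda x,y:(135+(x-400)/4,180+y/4)
pts={"cornL":(A(62,62),8),"cornR":(A(350,35),8),"edgeRfar":(B(778,340),8),"edgeRmid":(B(768,100),8),"edgeLfar":(B(505,200),8),
"ribN":(A(146,143),46),"ribF":(B(577,117),46),"tipNL":(A(7,133),75),"tipNR":(A(205,118),75),"tipNR2":(A(180,118),75),"tipFL":(B(451,163),75),"tipFR":(B(625,152),75),"tipFR2":(B(597,150),75),"pin":(B(577,295),58)}
P={k:onz(m,*p,z,True) for k,(p,z) in pts.items()}
for k,v in P.items():print(k,v.round(1))
ang=lambda a,b:np.degrees(np.arctan2(*(P[b]-P[a])[[1,0]]))
print("yaw edgeR",ang("cornR","edgeRfar"),"edge mid",ang("cornR","edgeRmid"),"ribs",ang("ribN","ribF"),np.linalg.norm(P["ribF"]-P["ribN"]),"tipsL",ang("tipNL","tipFL"),"near edge",ang("cornL","cornR")-90)
# top view cross-check
t=viewer.camera_model("top")
for n,c,z in (("near",(340.8,221.3),50),("far",(330,185.5),50)):print("top",n,onz(t,*c,z))
s=r.get_state();z=s["position"][2]+18.7
print(dowel(im,m,z,(240,30,320,365))[:3])
E
```

```text
cornL [ 468.5 -255.1    8. ]
cornR [ 447.6 -188.6    8. ]
edgeRfar [ 667.8 -118.3    8. ]
edgeRmid [ 605.9 -137.     8. ]
edgeLfar [ 652.7 -196.     8. ]
ribN [ 486.3 -213.7   46. ]
ribF [ 609.4 -173.8   46. ]
tipNL [ 491.9 -231.    75. ]
tipNR [ 481.5 -193.6   75. ]
tipNR2 [ 482.5 -198.2   75. ]
tipFL [ 615.3 -191.1   75. ]
tipFR [ 601.6 -156.9   75. ]
tipFR2 [ 603.  -162.3   75. ]
pin [ 644.4 -163.1   58. ]
yaw edgeR 17.69855908840461 edge mid 18.041387904213902 ribs 17.97628070503702 129.4561027719488 tipsL 17.905457554185116 near edge 17.427754286894455
top near [ 485.05642703 -211.3787871    50.        ]
top far [ 609.41397897 -177.53050362   50.        ]
(array([ 548.25500488, -104.48062897]), [23.37232208251953, 147.05596923828125], np.float32(17.698574))
```

The ribs come out 129.5 mm apart (130 expected) and the yaw is 17.9° by four features. That puts the seat at about (547.9,−193.5) and the pin tip at about +101 along x. I'm moving over the seat at −17 mm, above the lips.

move_arm(
  increments="-0.0113 -0.0258 -0.02 0.004 0;-0.0113 -0.0258 -0.02 0 0;-0.0113 -0.0258 -0.02 0 0;-0.0113 -0.0258 -0.02 0 0;0 0 0 0 0;0 0 0 0 0;0 0 0 0 0;0 0 0 0 0",
)

```text
time_s: 4.87
position: [532.7, -199.0, 83.3]
eef_rot: [[-0.308, 0.002, -0.951], [0.951, -0.001, -0.308], [-0.001, -1.0, -0.001]]
force: [0.3, -0.2, -1.3]
gripper_width: 22.6
```

```bash
python3 - <<'E'
from h import *
s=r.get_state();print(s["time_s"],s["position"],np.degrees(np.arctan2(s["eef_rot"][1,0],s["eef_rot"][0,0])),s["force"],s["torque"],s["gripper_width"])
m=viewer.camera_model("wrist");im=viewer.snapshot("wrist")[:,:,::-1];np.savez("w3.npz",**m);cv2.imwrite("pics/w3.png",im)
sd=viewer.snapshot("side")[:,:,::-1]
o=np.zeros((420,800,3),np.uint8);o[:,:420]=im[:,70:490];o[:380,420:]=cv2.resize(sd[195:290,290:385],None,fx=4,fy=4,interpolation=2);cv2.imwrite("pics/c3.png",o)
E
```

```text
4.8667 [ 532.72053245 -198.98299987   83.25868084] 107.934452829397 [ 0.3323546  -0.15764328 -1.28822045] [-0.01158408 -0.03542854 -0.03964422] 22.612537993671026
```

View pics/c3.png

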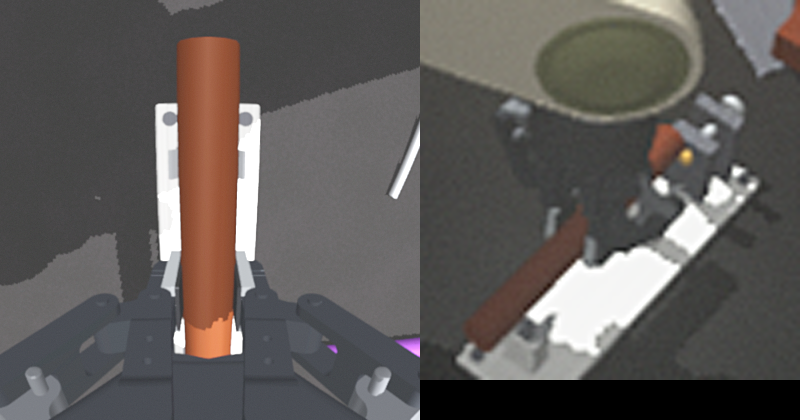

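The dowel is centred over the plate and clips: dowel axis at column 209, plate edges at 157 and 260. The far end is clear before the pin. I'm descending to just above the lips.

move_arm(
  increments="-0.0005 0.0005 -0.008 0 0;0 0 -0.008 0 0;0 0 -0.006 0 0;0 0 0 0 0;0 0 0 0 0",
)

```text
time_s: 5.38
position: [531.1, -199.6, 59.7]
eef_rot: [[-0.306, -0.001, -0.952], [0.952, 0.001, -0.306], [0.001, -1.0, 0.001]]
force: [0.4, -0.5, -1.2]
gripper_width: 22.2
```

move_arm(
  increments="0 0 -0.002 0 0;0 0 -0.002 0 0;0 0 -0.002 0 0;0 0 0 0 0",
)

```text
time_s: 5.72
position: [531.8, -200.1, 55.0]
eef_rot: [[-0.306, 0.002, -0.952], [0.952, -0.001, -0.306], [-0.002, -1.0, -0.001]]
force: [-0.3, -0.4, 3.6]
gripper_width: 22.2
```

move_arm(
  increments="0 0 -0.0015 0 0;0 0 -0.0015 0 0;0 0 0 0 0",
)

```text
time_s: 5.97
position: [532.2, -200.2, 52.5]
eef_rot: [[-0.306, 0.003, -0.952], [0.952, -0.002, -0.306], [-0.002, -1.0, -0.002]]
force: [0.4, 0.9, 7.2]
gripper_width: 22.2
```

move_arm(
  increments="0 0.0006 -0.0015 0 0;0 0 -0.0015 0 0;0 0 0 0 0",
)

```text
time_s: 6.22
position: [532.4, -199.7, 49.4]
eef_rot: [[-0.306, 0.004, -0.952], [0.952, -0.002, -0.306], [-0.003, -1.0, -0.003]]
force: [1.3, -0.6, 4.8]
gripper_width: 22.3
```

move_arm(
  increments="0 0 -0.0015 0 0;0 0 -0.0015 0 0;0 0 0 0 0",
)

```text
time_s: 6.47
position: [532.2, -199.6, 45.9]
eef_rot: [[-0.306, 0.003, -0.952], [0.952, -0.001, -0.306], [-0.002, -1.0, -0.002]]
force: [1.9, -1.4, -0.6]
gripper_width: 22.2
```

move_arm(
  increments="0 0 -0.0015 0 0;0 0 -0.001 0 0;0 0 0 0 0",
)

```text
time_s: 6.72
position: [531.3, -199.4, 42.3]
eef_rot: [[-0.306, -0.0, -0.952], [0.952, -0.0, -0.306], [-0.0, -1.0, 0.0]]
force: [3.0, -3.0, -3.0]
gripper_width: 21.9
```

move_arm(
  increments="0 0 -0.001 0 0;0 0 -0.001 0 0;0 0 0 0 0",
)

```text
time_s: 6.97
position: [531.3, -199.6, 41.2]
eef_rot: [[-0.306, 0.0, -0.952], [0.952, -0.001, -0.306], [-0.001, -1.0, 0.0]]
force: [0.9, -4.3, 3.8]
gripper_width: 21.8
```

move_arm(
  increments="0 0 -0.001 0 0;0 0 0 0 0;0 0 0 0 0",
)

```text
time_s: 7.22
position: [531.4, -199.7, 41.1]
eef_rot: [[-0.306, 0.001, -0.952], [0.952, -0.001, -0.306], [-0.002, -1.0, -0.0]]
force: [-2.6, -3.3, 12.0]
gripper_width: 21.9
```

```bash
python3 - <<'E'
from h import *
s=r.get_state();print(s["time_s"],s["position"],s["force"],s["torque"])
sd=viewer.snapshot("side")[:,:,::-1];w=viewer.snapshot("wrist")[:,:,::-1];cv2.imwrite("pics/s4.png",sd);cv2.imwrite("pics/w4.png",w);np.savez("w4.npz",**viewer.camera_model("wrist"))
o=np.zeros((480,800,3),np.uint8);o[:360,:320]=w[:360,120:440];o[:,320:]=cv2.resize(sd[205:301,290:386],None,fx=5,fy=5,interpolation=2);cv2.imwrite("pics/c4.png",o)
E
```

```text
7.2167 [ 531.35571406 -199.65265101   41.10519836] [-2.58440599 -3.25752007 12.04975712] [-0.44354488  0.38299353 -0.14583382]
```

View pics/c4.png

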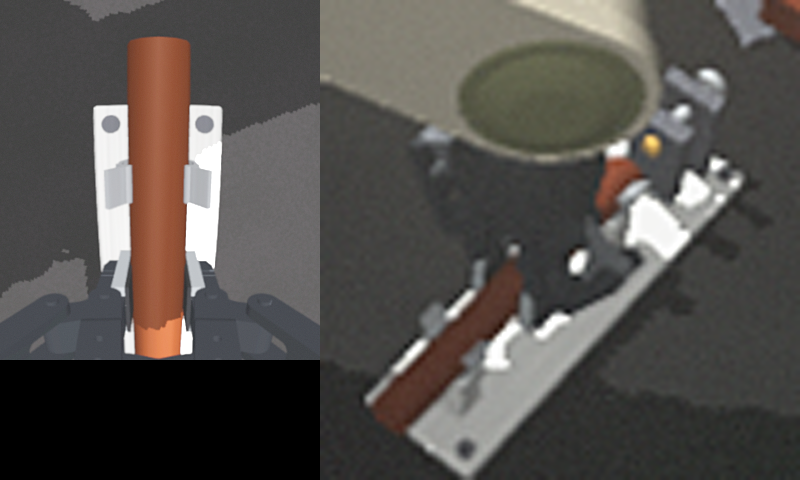

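Both clips hold it: it dropped 15 mm from lip contact to a hard 12 N rib contact, and the picture shows both jaws around it. The far end is still short of the pin. I'm easing the down-press and starting to slide.

move_arm(
  increments="0.0002 -0.0005 0.001 0 0;0 0 0 0 0;0.0019 0.0006 0 0 0;0.0019 0.0006 0 0 0;0 0 0 0 0",
)

```text
time_s: 7.73
position: [534.4, -198.8, 41.2]
eef_rot: [[-0.306, -0.002, -0.952], [0.952, -0.001, -0.306], [-0.0, -1.0, 0.002]]
force: [-5.5, -3.9, 8.6]
gripper_width: 22.0
```

move_arm(
  increments="0.0019 0.0006 0 0 0;0.0019 0.0006 0 0 0;0.0019 0.0006 0 0 0;0 0 0 0 0",
)

```text
time_s: 8.07
position: [540.0, -197.1, 41.2]
eef_rot: [[-0.306, -0.002, -0.952], [0.952, -0.001, -0.306], [0.0, -1.0, 0.002]]
force: [-6.1, -4.6, 9.1]
gripper_width: 22.2
```

move_arm(
  increments="0.0019 0.0006 0.0005 0 0;0.0019 0.0006 0 0 0;0.0019 0.0006 0 0 0;0 0 0 0 0",
)

```text
time_s: 8.4
position: [545.8, -195.2, 41.2]
eef_rot: [[-0.306, -0.002, -0.952], [0.952, -0.0, -0.306], [0.0, -1.0, 0.002]]
force: [-4.2, -5.4, 5.0]
gripper_width: 22.1
```

move_arm(
  increments="0.00095 0.0003 0 0 0;0.00095 0.0003 0 0 0;0 0 0 0 0",
)

```text
time_s: 8.65
position: [547.4, -194.6, 41.2]
eef_rot: [[-0.306, -0.003, -0.952], [0.952, -0.0, -0.306], [0.001, -1.0, 0.003]]
force: [-6.2, -7.0, 4.3]
gripper_width: 22.3
```

move_arm(
  increments="0.00095 0.0003 0 0 0;0.00095 0.0003 0 0 0;0 0 0 0 0",
)

```text
time_s: 8.9
position: [549.3, -194.1, 41.2]
eef_rot: [[-0.306, -0.003, -0.952], [0.952, -0.0, -0.306], [0.0, -1.0, 0.003]]
force: [-5.7, -5.0, 6.1]
gripper_width: 22.4
```

Axial friction is steady at about 7 N. I'm relieving the lateral load slightly and continuing in small steps.

move_arm(
  increments="0.0011 0 0 0 0;0.00095 0.0003 0 0 0;0 0 0 0 0",
)

```text
time_s: 9.15
position: [550.9, -193.6, 41.2]
eef_rot: [[-0.306, -0.004, -0.952], [0.952, -0.0, -0.306], [0.001, -1.0, 0.004]]
force: [-8.1, -4.8, 7.1]
gripper_width: 22.2
```

move_arm(
  increments="0.0006 0.0002 0 0 0;0.0006 0.0002 0 0 0;0 0 0 0 0",
)

```text
time_s: 9.4
position: [551.9, -193.3, 41.2]
eef_rot: [[-0.306, -0.005, -0.952], [0.952, -0.0, -0.306], [0.001, -1.0, 0.004]]
force: [-8.3, -5.9, 6.5]
gripper_width: 22.4
```

move_arm(
  increments="0.0006 0.0002 0 0 0;0.0006 0.0002 0 0 0;0 0 0 0 0",
)

```text
time_s: 9.65
position: [553.1, -192.9, 41.2]
eef_rot: [[-0.306, -0.005, -0.952], [0.952, -0.0, -0.306], [0.001, -1.0, 0.004]]
force: [-9.1, -5.8, 6.2]
gripper_width: 22.5
```

```bash
python3 - <<'E'
from h import *
sd=viewer.snapshot("side")[:,:,::-1];w=viewer.snapshot("wrist")[:,:,::-1]
cv2.imwrite("pics/w5.png",w);cv2.imwrite("pics/s5.png",sd);np.savez("w5.npz",**viewer.camera_model("wrist"))
a=dowel(cv2.imread("pics/w4.png"),dict(np.load("w4.npz")),58,(230,20,330,310));b=dowel(w,dict(np.load("w5.npz")),58,(230,20,330,310))
for q in(a,b):print(q[:3],q[3][:,1].min())
cv2.imwrite("pics/c5.png",cv2.resize(sd[215:265,330:390],None,fx=10,fy=10,interpolation=2))
E
```

```text
(array([ 488.34655762, -213.2820282 ]), [23.203882217407227, 116.99534606933594], np.float32(17.643082)) 37
(array([ 510.06732178, -206.55374146]), [23.343595504760742, 117.0752944946289], np.float32(17.74796)) 37
```

View pics/c5.png

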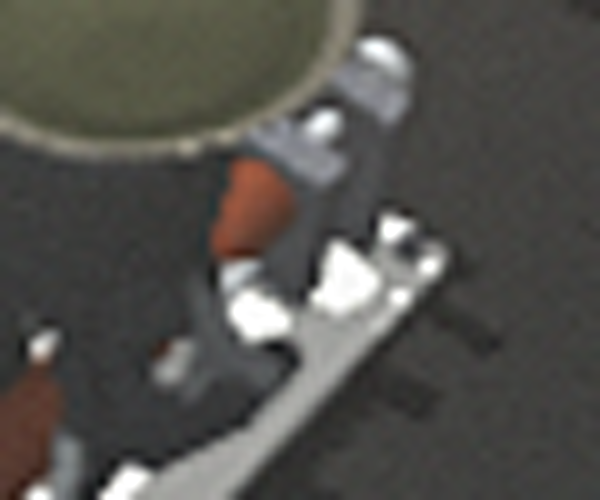

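There's no slip in the grip (end row 37 in both wrist pictures), and the dowel now covers the pin, close to the block. Axial force is about 10 N, up from 7, which fits the pin being pressed. I'll continue in 0.5 mm steps.

move_arm(
  increments="0.0005 0.00015 0 0 0;0 0 0 0 0",
)

```text
time_s: 9.92
position: [553.5, -192.7, 41.2]
eef_rot: [[-0.306, -0.005, -0.952], [0.952, -0.0, -0.306], [0.001, -1.0, 0.004]]
force: [-8.6, -5.8, 6.4]
gripper_width: 22.3
```

move_arm(
  increments="0.0005 0.00015 0 0 0;0 0 0 0 0",
)

```text
time_s: 10.08
position: [554.0, -192.6, 41.2]
eef_rot: [[-0.306, -0.005, -0.952], [0.952, -0.0, -0.306], [0.001, -1.0, 0.005]]
force: [-8.4, -6.2, 7.8]
gripper_width: 22.4
```

move_arm(
  increments="0.0005 0.00015 0 0 0;0 0 0 0 0",
)

```text
time_s: 10.25
position: [554.1, -192.5, 41.2]
eef_rot: [[-0.306, -0.006, -0.952], [0.952, -0.0, -0.306], [0.002, -1.0, 0.005]]
force: [-11.9, -6.4, 7.5]
gripper_width: 22.2
```

move_arm(
  increments="0.0005 0.00015 0 0 0;0 0 0 0 0",
)

```text
time_s: 10.42
position: [554.1, -192.5, 41.1]
eef_rot: [[-0.306, -0.007, -0.952], [0.952, -0.0, -0.306], [0.002, -1.0, 0.007]]
force: [-12.9, -7.0, 10.1]
gripper_width: 22.6
```

move_arm(
  increments="0.0004 0.0001 0 0 0;0 0 0 0 0",
)

```text
time_s: 10.58
position: [554.1, -192.5, 41.2]
eef_rot: [[-0.306, -0.008, -0.952], [0.952, -0.0, -0.306], [0.002, -1.0, 0.008]]
force: [-15.5, -7.6, 10.2]
gripper_width: 22.2
```

The TCP is stuck at x=554.1 while axial force climbs from 10 to 17 N, so the dowel is butted on the solid block. One more small push, then I'll ease the down-load and open.

move_arm(
  increments="0.0004 0.0001 0 0 0;0 0 0 0 0;0.0001 -0.0003 0.0006 0 0;0 0 0 0 0",
)

```text
time_s: 10.92
position: [554.1, -192.5, 41.2]
eef_rot: [[-0.306, -0.009, -0.952], [0.952, 0.001, -0.306], [0.003, -1.0, 0.009]]
force: [-17.5, -8.8, 5.9]
gripper_width: 22.3
```

move_arm(
  increments="0 0 0 0 0.15;0 0 0 0 0.3;0 0 0 0 0.5;0 0 0 0 0.7;0 0 0 0 0.8;0 0 0 0 0.8;0 0 0 0 0.8;0 0 0 0 0.8",
)

```text
time_s: 11.58
position: [557.9, -191.8, 41.9]
eef_rot: [[-0.306, -0.0, -0.952], [0.952, 0.0, -0.306], [0.0, -1.0, 0.0]]
force: [0.5, 0.1, 0.2]
gripper_width: 68.3
```

move_arm(
  increments="0 0 0.01 0 0.8;0 0 0.03 0 0.8;0 0 0.04 0 0.8;0 0 0.04 0 0.8;0 0.03 0.02 0 0.8;0 0.04 0 0 0.8;0 0.02 0 0 0.8;0 0 0 0 0.8",
)

```text
time_s: 12.25
position: [557.6, -98.3, 183.4]
eef_rot: [[-0.31, 0.001, -0.951], [0.951, 0.0, -0.31], [-0.0, -1.0, -0.001]]
force: [-0.1, -0.7, -0.7]
gripper_width: 68.7
```

```bash
python3 - <<'E'
from h import *
m=viewer.camera_model("wrist");w=viewer.snapshot("wrist")[:,:,::-1];sd=viewer.snapshot("side")[:,:,::-1]
cv2.imwrite("pics/w6.png",w);np.savez("w6.npz",**m)
o=np.zeros((600,800,3),np.uint8);o[:420,:350]=w[:,50:400];o[:450,350:]=cv2.resize(sd[215:305,295:385],None,fx=5,fy=5,interpolation=2);cv2.imwrite("pics/c6.png",o)
t=viewer.snapshot("top")[:,:,::-1];cv2.imwrite("pics/t6.png",t);T=viewer.camera_model("top")
try:
  print(dowel(t,T,58,(305,150,360,240),False)[:3])
except Exception as e:print(e)
print(r.get_state()["time_s"])
E
```

```text
(array([ 509.77676392, -209.08145142]), [19.37270736694336, 101.37445831298828], np.float32(16.895578))
12.4
```

View pics/c6.png

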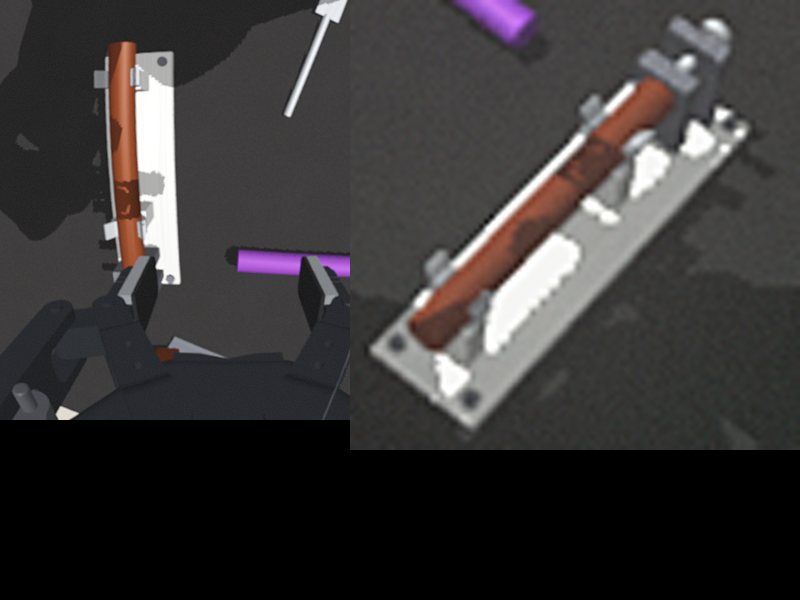

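The dowel lies level in both clips with its end against the stop block, and no brass is visible. A quick numeric check of the free end, then I'll hand in.

```bash
python3 - <<'E'
from h import *
from rig import close_job
m=dict(np.load("w6.npz"));p=onz(m,172,42,68,True);print("near end",p, "expected",[554.1-95.2,-192.0-30.7])
s=r.get_state();print(s["time_s"],s["position"],s["force"],s["qvel"].round(1))
print(close_job())
E
```

```text
near end [ 456.76993725 -220.08461377   68.        ] expected [458.90000000000003, -222.7]
12.4 [ 557.91811759 -102.34457371  182.39604047] [ 1.19832306 -0.55958116 -0.06725344] [-1.2  0.6 -0.2 -0.1 -0.2 -0. ]
the job is handed in; nothing more can be done
None
```

The mahogany dowel is seated in both clips and butted against the solid stop block, and I handed the job in at 12.4 s.

- **Seating:** I pressed it in about 17 mm before the seat point. It dropped 15 mm from first touching the lips to a hard contact on the ribs. The highest downward reading was 12 N, and I only read the force at the end of each move call, not in between.
- **Sliding home:** Friction ran at about 7 N and rose to about 10 N towards the end, about where the pin was expected. The dowel then stopped at x = 554.1 mm while the axial push rose to about 19 N. Allowing for friction, roughly 10 N of that was on the stop, below the 30 N limit.
- **Letting go:** I eased the downward load, opened the gripper and lifted clear. The robot was touching nothing at hand-in.

**Last checks:** The final pictures show the dowel in both clips with its end against the block and no brass pin visible. The free end measured about 2–3 mm from where it was expected, which is close to the camera calibration's 2 mm and my pixel reading. A top-view colour measurement picked up only about 100 mm of the dowel because of shadow, so I didn't use it. The pin's depth could not be measured directly. That it is fully in rests on the force rise, the hard stop and the pictures.

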